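# Step the measuring slide on by one turn of its hand wheel

## Task

Step the measuring slide on by one turn: with a fingertip, push the dark hand wheel round by its upright red handle, clockwise seen from above, through exactly one full turn, so that the yellow stripe on the wheel faces the yellow index mark again. Only push the handle, gently, and do not pinch it; do not turn the wheel backwards first or run well past the mark; leave the V-block on its carriage and everything else on the desk where it is, and finish with the hand clear.

Things in the scene. Friction and masses are not known exactly. Their poses are not given: they have to be found in the camera images.
- slide_base: fixed base of the measuring slide: grey plate 325 x 90 x 18 mm with a blue gear box (70 x 70 mm, top 68 mm over the desk) under the wheel. Origin on the desk, under the wheel's axis; its +x runs along the slide, away from the index mark (the plate reaches from x = -85 to +240 mm), z up. The carriage with the V-block (up to 79 mm over the desk) stays between x = 90 and 185 mm
- wheel_axis (a point): point on the wheel's upright axis, at the middle of the rim, 86 mm over the desk. The rim is a dark steel ring of 58 mm mean radius, 12 mm thick, its top 92 mm over the desk; hub top 93 mm; three spokes, the one with the handle has a yellow stripe
- handle_middle (a point): middle of the upright red handle (a round plastic grip, 18 mm thick, that revolves freely on its pin), which stands on the rim 58 mm from the wheel's axis and reaches from 92 to 146 mm over the desk; this point is 119 mm over it. The handle goes round with the wheel; at the start it is next to the index mark
- handle_grip: the same red handle, its origin on its axis at its lower end, 92 mm over the desk, z up; it spins freely, so its yaw means nothing
- index_mark (a point): yellow cap (14 x 14 mm) on the top of the fixed index post, outside the rim, 79 mm from the wheel's axis on the base's -x side, 90 mm over the desk. At the start the wheel's yellow stripe and the handle point at it
- slide_wheel (a joint): turn of the wheel, rad: 0 at the start, with handle and stripe at the index mark; grows clockwise seen from above; 6.283 is one full turn. It stays where it is left; some 2.6 N on the handle turn it slowly, some 0.5 N more for each rad/s
- carriage_top (a point): middle of the carriage's flat top (70 x 86 mm), 47 mm over the desk, 125 mm from the wheel's axis along the base's +x at the start; the wheel drives the carriage 20 mm towards +x a turn
- vee_block: steel V-block, 50 x 40 x 32 mm, standing loose on the carriage and riding with it; origin under its middle
- oil_bottle: yellow oil bottle with red spout, 42 mm wide, 122 mm tall, standing beside the slide; origin under its middle
- grease_tin: green tin with white lid, 69 mm wide, 39 mm tall, on the other side of the slide; origin under its middle
- ring_gauge: steel ring, 58 mm wide, 20 mm tall, on the desk; origin under its middle
- stone: grey sharpening stone, 26 x 100 x 12 mm, on the desk; origin under its middle
- plug_gauge: steel plug gauge, a rod 106 mm long and 25 mm thick, on the desk; origin under its middle
Not all that is in view belongs to the job. There is more than one size of the vee_block; the job needs the smallest.

How it is judged:
By the outcome, as a careful person would: the job done as asked, in the order asked, and still so for the second after the job is handed in, with the robot touching nothing.
It also fails if it takes over 61 s, if anything falls off the work surface, if the arm or the gripper's body presses on something with over 40 N, if the wrist force passes 120 N, or if a joint passes its speed limit or range.

## Robot

A 6-joint arm with a two-finger parallel gripper is mounted at the origin on a cart in front of the work surface, level with it; the furniture and walls round the work are solid. World frame = base frame: x ahead of the robot, y to its left, z up, the work surface at z = 0. Lengths are in m, angles in degrees, forces in N, time in s.
With the tool pointing down it reaches from about 0.375 to 0.75 m from the base axis. Payload 9 kg.
Tool frame: the origin (TCP) lies where the fingers leave the gripper's body, on its centre line; the fingertips stand 73 mm ahead of it and the grasp point (between the pads) lies 54 mm ahead of it (robot.tip_reach is the distance from the TCP to the fingertips, in m); z points along the fingers, y is the line along which they close (so a half turn about z gives the same grasp; the last joint's range is limited). The gripper opens to 85 mm and grips with 20 to 120 N. Pads are 22 mm wide; open, the fingers measure 114 mm over their backs; the gripper's body (76 mm by 85 mm) begins 54 mm behind the grasp point. The pads swing forward as they close: fully open they stand 13 mm farther back than shut.
Start: joints at [59.318, 5.964, 5.575, 89.605, 0, 77.527], TCP at [0.187, 0.57, 0.304] pointing down, gripper open.
Joint ranges: [-171.21, 171.21], [-48.23, 106.86], [-62.78, 66.21], [-105.2, 120.99], [-86.42, 89.51], [-180, 180]. Speed limits (degrees/s): [127.2, 127.2, 147.25, 180, 180, 180].

## Interface

Orientations are given as [roll, pitch, yaw] about the fixed x, y, z axes, in that order (R = Rz(yaw) Ry(pitch) Rx(roll)).
In Python, from plant import robot gives the robot as it stands. Calls block until the motion is done:
- robot.move_pose(position, orientation): joint-space move of the TCP to a pose.
- robot.line_to(position, vel=0.15, rotation=None, guard=None): straight line of the TCP; rotation=None keeps the orientation; vel is the mean speed in m/s. With guard (N) it stops when the force on the tool has changed by that much, and returns True; else False.
- robot.goto_joints(angles): joint-space move.
- robot.set_gripper(opening): finger opening in m; the grip force is fixed at half the most; returns when the fingers have stopped.
- robot.pause(seconds).
- robot.ik(position, orientation): joint angles nearest the present ones, or None.
- robot.observe(): the state.
- robot.grab_frame(name): name is "scene" or "top" or "wrist"; returns the picture (384x512x3 uint8, blue, green, red); there is no depth.
- robot.get_calibration(name): a dict with "vertical_fov" (degrees; the focal length in pixels is half the picture's height over the tangent of half this angle, whatever the lens; pixels are square), "cx", "cy" (the principal point, pixels), "rvec" (rotation vector, rad) and "tvec" (3), from world to camera coordinates, as OpenCV has them. Camera axes: x right, y down, z forward; pixel columns grow to the right and rows downward; lengths in m; the calibration is good to about 2 mm. A picture is of the moment at which its call begins: read the wrist's pose just before it. get_calibration takes no time and is no camera call; for the wrist camera it gives the pose at the moment of the call.
A pose or a line that the arm cannot do raises robot.IKError and nothing moves.
- robot.job_done(): hands the job in; it is judged then, once.
The state is a dict: "time": time; "q": joint angles; "qvel": joint speeds; "joint_torque": joint torques, N m; "tool_pos": TCP position; "tcp_rot": TCP orientation; "ft_force": force on the tool from outside, world axes, zero at the start; "torque": the same for the moment, N m; "gripper_width": finger opening in m; "gripper_force": force on a finger pad.
Only numpy, scipy, OpenCV 4.12 (cv2) and the standard library are available. Lean on these libraries where they do the work, as an engineer would, in place of code of your own. Each camera call takes 0.05 s, during which the arm holds its last target. There are 200 camera calls.

## Working session

There is one attempt and no reset: what is moved stays moved. The work goes in short steps, each a Python script; the robot and the scene stay as the last script left them, time stands still between calls to the robot, and variables do not carry over. Pictures are saved under pics/ and viewed, at most 10 in all, crops included, and the job is handed in when it is done.

```bash
ls; mkdir -p pics; python3 - <<'E'
from plant import robot
import cv2
for n in("scene","top"):
    cv2.imwrite(f"pics/{n}0.png",robot.grab_frame(n)); print(n,robot.get_calibration(n))
o=robot.observe();print(o)
a=[cv2.imread(f"pics/{n}0.png") for n in("scene","top")]
E
```

```text
pics
scene {'vertical_fov': 52.85834418820772, 'cx': 252.9943882858508, 'cy': 194.39013655695368, 'rvec': array([ 2.01533461, -0.63662166,  0.37691932]), 'tvec': array([-0.42552349,  0.27291054,  1.03983583])}
top {'vertical_fov': 54.91911018710768, 'cx': 256.14301949934503, 'cy': 192.3819664115151, 'rvec': array([ 2.14850668, -2.10609344,  0.16283193]), 'tvec': array([0.05877141, 0.59503568, 1.22902057])}
{'time': 0.1, 'q': array([5.93188478e+01, 5.99345842e+00, 5.53222626e+00, 8.96049681e+01,
       4.46735310e-04, 7.75302977e+01]), 'qvel': array([ 0.03147026, -0.07843264,  0.19623222,  0.05698859,  0.08581981,
       -0.01819935]), 'joint_torque': array([ 8.22865142e-03, -5.58207965e+01,  5.04718494e+01,  1.30144204e-02,
       -2.73209853e-04, -5.87590512e-05]), 'tool_pos': array([0.18735792, 0.56977495, 0.30322464]), 'tcp_rot': array([-1.79935458e+02, -1.47303809e-02,  1.61788542e+02]), 'ft_force': array([-0.35963718,  0.44989239,  0.53074038]), 'torque': array([-0.00900976, -0.03304861,  0.01134671]), 'gripper_force': 0.0, 'gripper_width': 0.08574343967835464}
```

View pics/top0.png

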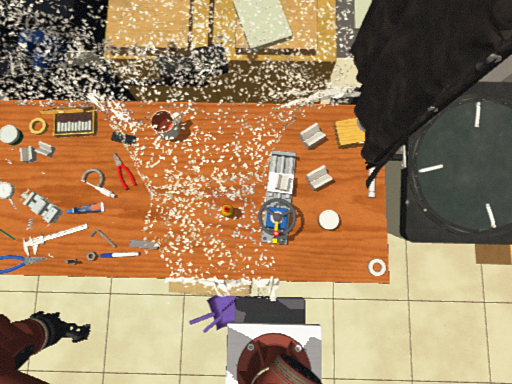

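View pics/scene0.png

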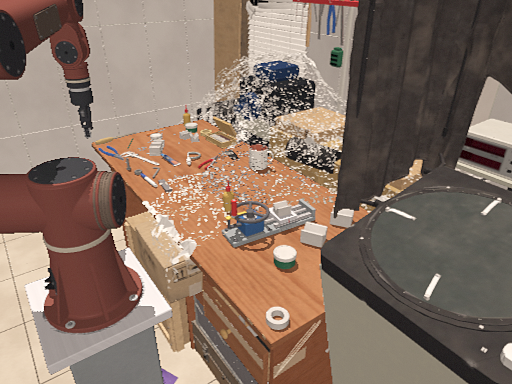

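The top view shows the slide with its wheel at (277,217), the handle and index below it near (276,235), the oil bottle at (228,212), and the tin at (329,219). There are three V-blocks, at (282,180), (313,135) and (319,178). The one on the carriage at (282,180) is the job's, and I only have to leave it alone. The scene view shows the same, with the wheel at (252,215). Next I'll enlarge the crop and measure.

```bash
cat > h.py <<'E'
import numpy as np, cv2
from plant import robot
def ray(c,uv):
    f=192/np.tan(np.radians(c["vertical_fov"]/2)); R=cv2.Rodrigues(c["rvec"])[0]
    d=R.T@np.array([(uv[0]-c["cx"])/f,(uv[1]-c["cy"])/f,1]); return -R.T@c["tvec"],d
def onplane(c,uv,z):
    o,d=ray(c,uv); return o+d*(z-o[2])/d[2]
def blobs(im,lo,hi,amin=4):
    m=cv2.inRange(cv2.cvtColor(im,cv2.COLOR_BGR2HSV),lo,hi)
    n,_,s,c=cv2.connectedComponentsWithStats(m)
    return [(c[i].round(1),s[i]) for i in range(1,n) if s[i][4]>=amin]
E
python3 - <<'E'
from h import *
c=robot.get_calibration("top")
for uv,z in(((277,217),.09),((276,240),.09),((282,180),.079),((228,212),.1)): print(uv,onplane(c,uv,z).round(3))
im=cv2.imread("pics/top0.png")[140:260,210:350]
cv2.imwrite("pics/top0c.png",cv2.resize(im,None,fx=5,fy=5,interpolation=cv2.INTER_CUBIC))
w=robot.get_calibration("wrist");R=cv2.Rodrigues(w["rvec"])[0];print(w,-R.T@w["tvec"],R[2])
E
```

```text
(277, 217) [ 0.506 -0.001  0.09 ]
(276, 240) [0.43  0.002 0.09 ]
(282, 180) [ 0.633 -0.017  0.079]
(228, 212) [0.518 0.161 0.1  ]
{'vertical_fov': 70.74929126727262, 'cx': 258.23416406513223, 'cy': 189.62871826627014, 'rvec': array([-2.31535857, -1.67615383, -0.28090556]), 'tvec': array([-0.59942491, -0.04249651,  0.38082389])} [0.10726438 0.59592486 0.37351161] [ 0.31018483 -0.10249044 -0.94513548]
```

View pics/top0c.png

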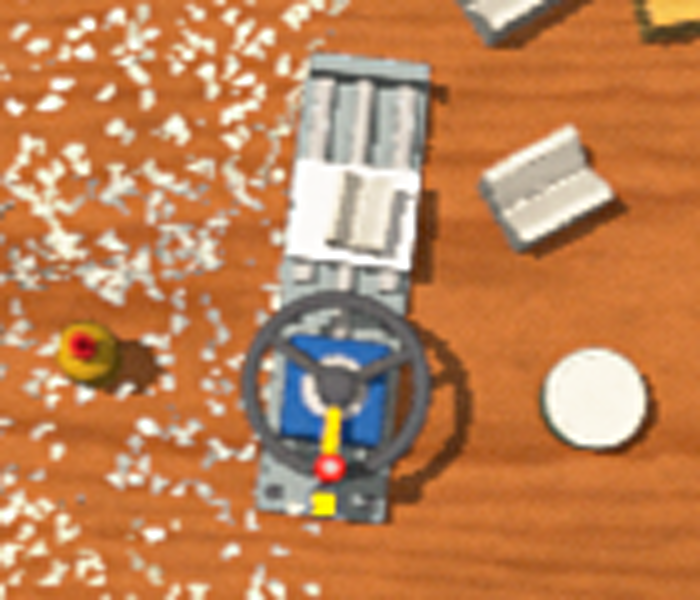

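The crop confirms it: the smallest V-block rides on the carriage at crop (365,210). Wheel hub is at (338,384), handle at (330,467), index cap at (324,503). I'll go above the wheel with the gripper shut for a close wrist view.

```bash
python3 - <<'E'
from h import *
robot.set_gripper(0.0); t=robot.observe()["time"]
robot.move_pose([0.43,0,0.33],[180,0,180])
c=robot.get_calibration("wrist"); im=robot.grab_frame("wrist"); cv2.imwrite("pics/w0.png",im)
np.save("w0.npy",c,allow_pickle=True)
o=robot.observe(); print(t,o["time"],o["q"].round(1),o["tool_pos"],o["gripper_width"],o["ft_force"])
for nm,lo,hi in(("yel",(22,120,100),(35,255,255)),("red",(0,150,90),(6,255,255))):
    for b in blobs(im,lo,hi,60): print(nm,b,onplane(c,b[0],.09).round(4))
E
```

```text
0.8667 3.1333 [-17.5 -23.5 -18.4  95.1   0.  -17.5] [0.43007529 0.00052213 0.33001662] 8.343569550593994e-06 [ 0.72737891  0.94217372 -0.15513234]
yel (array([263.1, 169.6]), array([258, 164,  12,  12, 129], dtype=int32)) [0.4281 0.0062 0.09  ]
red (array([261.4, 195.4]), array([254, 183,  16,  29, 271], dtype=int32)) [0.4606 0.0043 0.09  ]
red (array([388.4, 246.8]), array([378, 236,  22,  25, 157], dtype=int32)) [0.5324 0.1711 0.09  ]
```

View pics/w0.png

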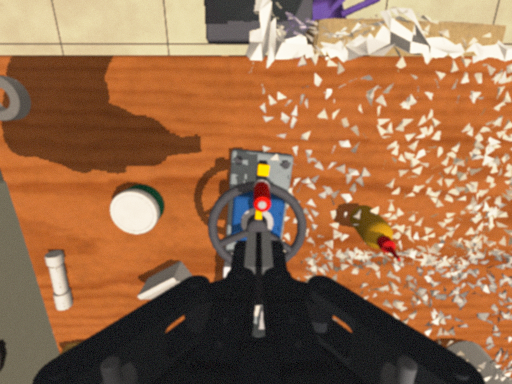

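```bash
python3 - <<'E'
from h import *
c=robot.get_calibration("top"); im=cv2.imread("pics/top0.png")
for nm,lo,hi,z in(("yel",(25,180,150),(35,255,255),.09),("red",(0,150,120),(6,255,255),.14)):
    for b in blobs(im[220:260,255:300],lo,hi,3): print(nm,b,onplane(c,b[0]+[255,220],z).round(4))
cw=np.load("w0.npy",allow_pickle=True).item(); wi=cv2.imread("pics/w0.png")
# rim: dark grey pixels unprojected at z=.092 -> circle fit, radius 58 ring
for nm,cc,I,(x0,y0,x1,y1) in(("top",c,im,(250,190,305,245)),("w",cw,wi,(195,170,320,228))):
    hsv=cv2.cvtColor(I,cv2.COLOR_BGR2HSV); m=cv2.inRange(hsv,(0,0,20),(180,90,105))
    v,u=np.nonzero(m[y0:y1,x0:x1]); P=np.array([onplane(cc,(a+x0,b+y0),.09)[:2] for a,b in zip(u,v)])
    ctr=np.array([.506,-.001])
    for k in range(20):
        r=np.linalg.norm(P-ctr,axis=1); Q=P[abs(r-.058)<(.012 if k<10 else .008)]
        A=np.c_[2*Q,np.ones(len(Q))]; s=np.linalg.lstsq(A,(Q**2).sum(1),rcond=None)[0]; ctr=s[:2]
    print(nm,ctr.round(4),np.sqrt(s[2]+ctr@ctr),len(Q))
E
```

```text
yel (array([20.9,  5.6]), array([20,  2,  3,  8, 14], dtype=int32)) [0.4771 0.0024 0.09  ]
yel (array([19.5, 20.5]), array([18, 19,  4,  4, 16], dtype=int32)) [0.4282 0.0064 0.09  ]
red (array([20.6, 13.2]), array([18, 11,  6,  6, 20], dtype=int32)) [0.4492 0.005  0.14  ]
top [ 0.5063 -0.0007] 0.05728465941774684 287
w [ 0.4863 -0.0026] 0.055640751144057664 474
```

Top view gives axis (0.5063,-0.0007), index (0.4282,0.0064) and handle (0.449,0.005), consistent with the 79 and 58 mm radii and a base yaw of about -5.3°. In the wrist view the index is at (263,169), the handle at (261,195) and the fingers are at the bottom. Next step is to approach the handle from its right side and find contact with a guard.

```bash
cat >> h.py <<'E'
C=np.array([.5064,-.0009]); PHI0=np.radians(180-5.3); Z=.118+robot.tip_reach
HX,R=.011,.009   # finger half width along x, handle radius
def dist(t,hy):   # centre distance along t at which the handle touches the finger's box
    s=np.linspace(0,.05,2001); p=np.abs(s[:,None]*t)-[HX,hy]
    sd=np.linalg.norm(np.maximum(p,0),axis=1)+np.minimum(p.max(1),0)
    return s[np.nonzero(sd<=R)[0][-1]]
def finger(a,hy,gap=0):   # finger centre for the wheel's turn a (deg)
    f=PHI0-np.radians(a); t=np.array([np.sin(f),-np.cos(f)])
    return np.r_[C+.058*np.array([np.cos(f),np.sin(f)])-t*(dist(t,hy)+gap),Z]
def push(a0,a1,hy,step=10,vel=.025):
    for a in np.linspace(a0,a1,max(1,round((a1-a0)/step))+1)[1:]:
        robot.line_to(finger(a,hy),vel=vel); o=robot.observe(); F=o["ft_force"]
        print(round(a),round(o["time"],2),F.round(1))
        if np.linalg.norm(F)>15: print("STOP"); return False
    return True
E
python3 - <<'E'
from h import *
s=finger(0,.0145,.02); print(robot.tip_reach,s)
robot.line_to(np.r_[s[:2],.33]); robot.line_to(s)
f0=robot.observe()["ft_force"]
e=finger(0,.0145,-.02)
print(robot.line_to(e,vel=.015,guard=2)); o=robot.observe()
p=o["tool_pos"]; h=C+.058*np.array([np.cos(PHI0),np.sin(PHI0)])
print(o["time"],p,f0,o["ft_force"],"centre dist",np.linalg.norm(h-p[:2]))
E
```

```text
0.0726 [ 0.44462061 -0.0389561   0.1906    ]
True
6.1167 [ 0.44653382 -0.01760504  0.19032459] [-0.08760125  0.55427927  0.27394293] [ 0.39027743 -0.57711076  0.08874935] centre dist 0.02216359522980388
```

Contact is at a 22 mm centre distance, so the finger half-thickness is about 13 mm. Pushing the first part.

```bash
python3 - <<'E'
from h import *
push(0,70,.013)
im=robot.grab_frame("top")[140:260,210:350]
cv2.imwrite("pics/t1.png",cv2.resize(im,None,fx=4,fy=4,interpolation=cv2.INTER_CUBIC))
E
```

```text
10 6.68 [ 0.8  0.1 -1.1]
20 7.22 [-0.2 -1.  -0.6]
30 7.75 [-1.3  0.2 -0.9]
40 8.34 [-2.6 -0.2  0.7]
50 8.99 [-0.9 -0.7  0.3]
60 9.66 [-0.3 -0.4  0.3]
70 10.29 [0.5 0.1 0.3]
```

View pics/t1.png

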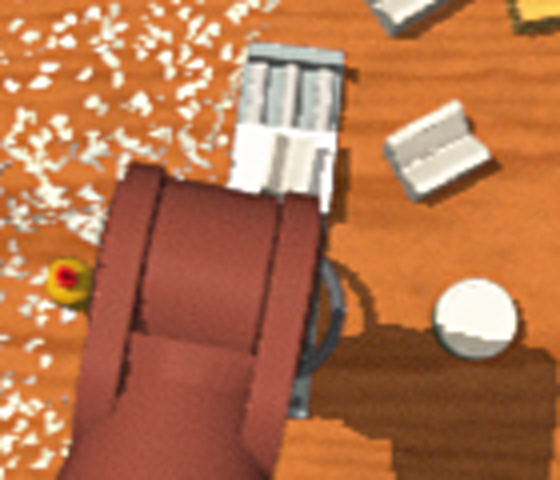

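The arm hides the wheel in the top view (rim edge visible at (330,310)). I'll check the wrist camera instead.

```bash
python3 - <<'E'
from h import *
c=robot.get_calibration("wrist"); im=robot.grab_frame("wrist"); cv2.imwrite("pics/w1.png",im)
print(finger(70,.013),robot.observe()["tool_pos"])
f=PHI0-np.radians(70); print("handle expected",C+.058*np.array([np.cos(f),np.sin(f)]))
for b in blobs(im,(0,150,90),(6,255,255),60): print(b,onplane(c,b[0],.125).round(4))
E
```

```text
[0.47168378 0.04995508 0.1906    ] [0.47185985 0.04998359 0.19062824]
handle expected [0.49168204 0.05520153]
(array([415.8, 295.9]), array([395, 275,  47,  53, 493], dtype=int32)) [0.5038 0.1469 0.125 ]
(array([257.8, 310.6]), array([254, 305,  10,  12,  65], dtype=int32)) [0.5151 0.0496 0.125 ]
```

View pics/w1.png

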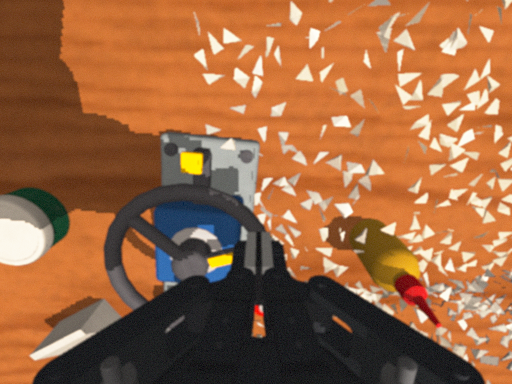

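The wrist view shows the stripe at (219,261) pointing right towards the finger, the handle behind the finger at (258,310), and the hub at (190,259). I'll measure the stripe angle.

```bash
cat >> h.py <<'E'
def yellow(im,c,z=.091):
    m=cv2.inRange(cv2.cvtColor(im,cv2.COLOR_BGR2HSV),(22,120,100),(35,255,255))
    v,u=np.nonzero(m); P=np.array([onplane(c,p,z)[:2] for p in zip(u,v)]); r=np.linalg.norm(P-C,axis=1)
    S=P[r<.066]; I=P[(r>.066)&(r<.095)]; I=I[I[:,0]<C[0]-.05] if len(I) else I
    ang=lambda p: np.degrees(np.arctan2(*(p-C)[::-1]))
    s,i=S.mean(0),I.mean(0)
    return len(S),len(I),s.round(4),i.round(4),"turn from PHI0: %.2f, index err %.2f"%((np.degrees(PHI0)-ang(s))%360,(np.degrees(PHI0)-ang(i)+180)%360-180)
E
python3 - <<'E'
from h import *
c=robot.get_calibration("wrist"); print(yellow(cv2.imread("pics/w1.png"),c))
print(yellow(cv2.imread("pics/w0.png"),np.load("w0.npy",allow_pickle=True).item()))
E
```

```text
(234, 425, array([0.5008, 0.0221]), array([0.4278, 0.0069]), 'turn from PHI0: 70.92, index err 0.34')
(48, 129, array([4.863e-01, 3.000e-04]), array([0.4278, 0.0062]), 'turn from PHI0: 357.98, index err -0.14')
```

The wheel is tracking at 70.9° for 70° commanded. Continuing.

```bash
python3 - <<'E'
from h import *
def chk(n):
    c=robot.get_calibration("wrist"); im=robot.grab_frame("wrist"); cv2.imwrite(f"pics/{n}.png",im)
    try: print(yellow(im,c))
    except Exception as e: print(e)
ok=push(70,130,.013) and (chk("w2") or push(130,190,.013))and (chk("w3") or push(190,250,.013))
chk("w4")
E
```

```text
80 10.99 [0.6 0.5 0.6]
90 11.57 [ 0.8 -0.8  0.7]
100 12.12 [0.3 0.7 0.4]
110 12.66 [-0.7 -0.4  0.2]
120 13.16 [-0.   1.3  0.1]
130 13.7 [-0.6  0.6 -0.2]
(394, 614, array([0.5274, 0.0214]), array([0.4286, 0.0068]), 'turn from PHI0: 127.96, index err 0.38')
140 14.35 [0.4 0.5 0.3]
150 15.0 [-0.1  0.5  0. ]
160 15.64 [-0.3 -0.  -0.3]
170 16.25 [0.9 0.1 0.4]
180 16.83 [0.4 1.  0.9]
190 17.39 [-0.9  0.4  0.2]
(533, 73, array([ 0.5367, -0.0104]), array([0.436 , 0.0065]), 'turn from PHI0: 192.07, index err 0.68')
200 17.98 [ 0.4  0.2 -0.4]
210 18.51 [0.5 0.4 0. ]
220 19.1 [1.5 0.9 0.1]
230 19.75 [-0.3 -0.2 -0.2]
240 20.42 [ 0.9  0.8 -0.5]
250 21.05 [ 0.3 -0.  -0.4]
(527, 676, array([ 0.5144, -0.0316]), array([0.4288, 0.0051]), 'turn from PHI0: 250.12, index err -0.86')
```

```bash
python3 - <<'E'
from h import *
def chk(n):
    c=robot.get_calibration("wrist"); im=robot.grab_frame("wrist"); cv2.imwrite(f"pics/{n}.png",im)
    try: print(yellow(im,c))
    except Exception as e: print(e)
push(250,310,.013) and (chk("w5") or push(310,350,.013)); chk("w6")
# back off, rise, look from the first viewpoint
robot.line_to(finger(350,.013,.02),vel=.06); p=finger(350,.013,.02); p[2]=.33
robot.line_to(p,vel=.2); robot.line_to([.43,0,.33],vel=.2); chk("w7"); print(robot.observe()["time"])
c=robot.get_calibration("wrist"); im=cv2.imread("pics/w7.png")
cv2.imwrite("pics/w7c.png",cv2.resize(im[140:260,190:330],None,fx=4,fy=4))
E
```

```text
260 21.7 [-0.4 -1.5  0.1]
270 22.27 [-0.1 -0.6  0.2]
280 22.83 [ 0.1  0.6 -0.6]
290 23.37 [ 0.2 -0.3 -0.4]
300 23.87 [ 0.3 -1.7  1.1]
310 24.41 [ 1.3 -0.3  0.8]
(325, 471, array([ 0.4885, -0.021 ]), array([0.4282, 0.0051]), 'turn from PHI0: 306.42, index err -0.90')
320 25.06 [ 1.  -1.2 -0.7]
330 25.71 [ 0.1 -0.3  0.5]
340 26.35 [ 0.1 -1.6 -0.4]
350 26.96 [ 0.6 -0.4 -0.2]
(0, 401, array([nan, nan]), array([0.4276, 0.0055]), 'turn from PHI0: nan, index err -0.65')
(46, 130, array([ 0.4865, -0.0026]), array([0.4277, 0.0062]), 'turn from PHI0: 349.92, index err -0.12')
28.8h.py:32: RuntimeWarning: Mean of empty slice.
  s,i=S.mean(0),I.mean(0)
  ret = um.true_divide(
```

View pics/w7c.png

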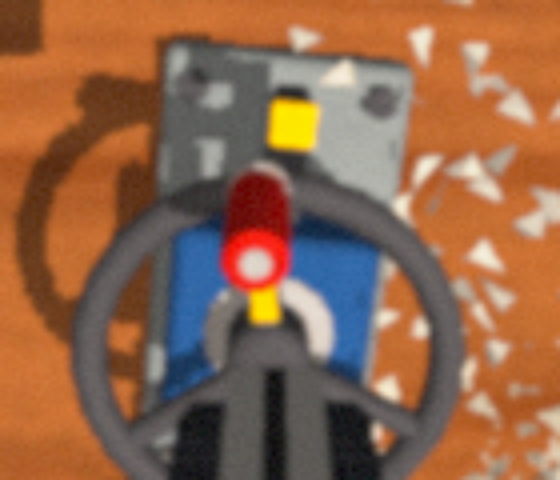

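The close view shows the handle at crop (257,225), just short of the index cap at (293,124). The wheel is about 8° short against the first picture from this viewpoint. Finishing now.

```bash
cat >> h.py <<'E'
def red(im,c):
    b=[b for b in blobs(im[:,190:330],(0,150,90),(6,255,255),60)][0]; p=onplane(c,b[0]+[190,0],.119)[:2]-C
    return (np.degrees(PHI0)-np.degrees(np.arctan2(p[1],p[0])))%360, np.linalg.norm(p)
def look(n):
    robot.line_to([.43,0,.33],vel=.2); robot.pause(.2)
    c=robot.get_calibration("wrist"); im=robot.grab_frame("wrist"); cv2.imwrite(f"pics/{n}.png",im)
    print(n,yellow(im,c),red(im,c),robot.observe()["time"])
def finish(a0,a1,n):
    p=finger(a0,.013,.02); robot.line_to(np.r_[p[:2],.33],vel=.2); robot.line_to(p,vel=.15)
    robot.line_to(finger(a0,.013,.003),vel=.05); push(a0,a1,.013,step=4,vel=.015)
    p=finger(a1,.013,.02); robot.line_to(p,vel=.06); p[2]=.33; robot.line_to(p,vel=.2); look(n)
E
python3 - <<'E'
from h import *
c=np.load("w0.npy",allow_pickle=True).item(); print(red(cv2.imread("pics/w0.png"),c))
print(red(cv2.imread("pics/w7.png"),robot.get_calibration("wrist")))
finish(349,356.5,"w8")
E
```

```text
(np.float64(359.57852290965695), np.float64(0.05672242436227751))
(np.float64(350.77917017325206), np.float64(0.05649207751465436))
353 31.42 [ 1.1 -1.7 -0.2]
356 31.83 [ 0.2 -1.1 -0.9]
w8 (46, 131, array([ 0.4865, -0.0005]), array([0.428 , 0.0062]), 'turn from PHI0: 355.94, index err -0.13') (np.float64(357.9737214283752), np.float64(0.056611120149702855)) 33.7917
```

1.8° is left, so one last small push.

```bash
python3 - <<'E'
from h import *
finish(355.5,358.3,"w9")
E
```

```text
358 36.28 [-0.  -2.1 -0.6]
w9 (49, 132, array([0.4867, 0.0005]), array([0.4278, 0.0061]), 'turn from PHI0: 358.85, index err -0.19') (np.float64(359.172891517462), np.float64(0.05671391020844264)) 38.225
```

Within about half a degree of the start. Moving clear and checking with the top camera.

```bash
python3 - <<'E'
from h import *
robot.goto_joints([59.318,5.964,5.575,89.605,0,77.527]); robot.pause(.3)
c=robot.get_calibration("top"); im=robot.grab_frame("top"); im0=cv2.imread("pics/top0.png")
for I in(im0,im):
    print(yellow(I[:260],c))
    for b in blobs(I[220:260,255:300],(0,150,120),(6,255,255),3): print(b[0],onplane(c,b[0]+[255,220],.14).round(4))
I=np.hstack([i[140:260,210:350] for i in(im0,im)]); cv2.imwrite("pics/t9.png",cv2.resize(I,None,fx=2.8,fy=2.8,interpolation=cv2.INTER_CUBIC))
print(robot.observe()["time"])
E
```

```text
(27, 21, array([0.4772, 0.002 ]), array([0.4293, 0.0075]), 'turn from PHI0: 0.37, index err 0.90')
[20.6 13.2] [0.4492 0.005  0.14  ]
(23, 21, array([0.4769, 0.0021]), array([0.4293, 0.0075]), 'turn from PHI0: 0.54, index err 0.90')
[20.5 13.3] [0.4489 0.0053 0.14  ]
40.7917
```

View pics/t9.png

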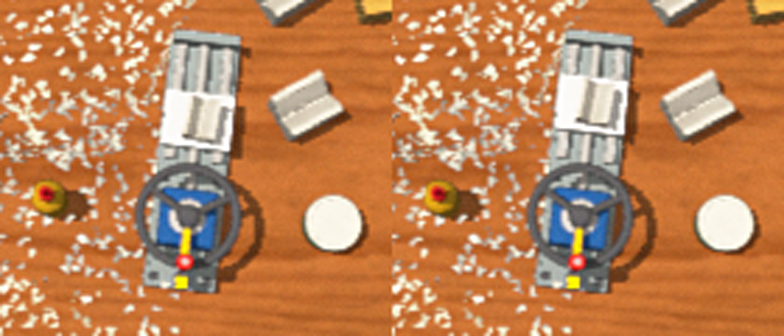

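Before is on the left and after on the right. The stripe and handle (577,262) face the index cap (573,282) again. The carriage has advanced with its V-block at (598,102), and nothing else has moved.

```bash
python3 -c "
from plant import robot
print(robot.job_done())"
```

```text
the job is handed in; nothing more can be done
None
```

I pushed the wheel one full clockwise turn, ending within about 1° of the index mark by camera; the V-block is still on its carriage, nothing else moved, the hand is clear, and the job was handed in at about 41 s.

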